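Set the badge press's sprung die slide on its stop pin and press the badge

ROBOT

A 6-joint arm with a two-finger parallel gripper is mounted at the origin on the work surface. World frame = base frame: x ahead of the robot, y to its left, z up, the work surface at z = 0. Lengths are in m, angles in rad, forces in N, time in s.
With the tool pointing down it reaches from about 0.275 to 0.725 m from the base axis. Payload 5.6 kg.
Tool frame: the origin (TCP) lies at the very end of the fingers, on their centre line; the grasp point (between the pads) lies 19 mm behind it (robot.pinch_z is the distance from the TCP to the grasp point, in m); z points along the fingers, y is the line along which they close (so a half turn about z gives the same grasp; the last joint's range is limited). The gripper opens to 85 mm and grips with 20 to 120 N. Pads are 22 mm wide; open, the fingers measure 114 mm over their backs; the gripper's body (76 mm by 85 mm) begins 54 mm behind the grasp point. The pads swing forward as they close: fully open they stand 13 mm farther back than shut.
Start: joints at [-0.856, 0.255, 0.108, 0, -1.424, -0.285], TCP at [0.229, -0.5, 0.231] pointing down, gripper open.
Joint ranges: [-2.95, 2.95], [-1.21, 1.97], [-1.09, 1.5], [-2.87, 1.71], [-2.94, -0.07], [-3.05, 3.05]. Speed limits (rad/s): [2.57, 2.57, 3.14, 3.14, 3.14, 3.14].

INTERFACE

Orientations are given as a unit quaternion [w, x, y, z].
In Python, from plant import robot gives the robot as it stands.
- The arm moves only by the tool carry_out, never from a script. Its argument "steps" is a list that holds one entry, the list of rows, each a list of 5 numbers: the shift along the world's x, y, z in m, then the turn about the world's z in rad, then the closure, from 0 (fully open) to 1 (shut). In form: [[[tx, ty, tz, turn, fingers], ...]]. A call has 1 to 12 rows; each row shifts and turns the commanded pose from where the row before left it; what a row does not reach is not made up. A row lasts 1/8 s, in which the tool goes at most 62.5 mm and 10.7 degrees, less where a joint would pass 70% of its speed; a pose out of reach is approached as far as the arm can. A call with a gripper value outside its range is refused whole. The fingers move at their own pace and stop on an object; "squeeze" is the grip in N (left out, the last holds). Time passes only in rows, so rows that do not move let the fingers close. It gives the time, the measured TCP pose, the force, the opening and the grip force at its end, in the units of the state.
- robot.sense(): the state, without advancing time (a new reading comes with each control period).
- robot.camera(name): name is "side" or "top"; returns the picture (400x640x3 uint8, red, green, blue); there is no depth.
- robot.get_calibration(name): a dict with "fx", "fy", "cx", "cy" (pixels), "R" (3x3) and "t" (3): a world point X has camera coordinates R X + t. Camera axes: x right, y down, z forward; pixel columns grow to the right and rows downward; lengths in m; the calibration is good to about 2 mm. A picture is of the moment at which its call begins. get_calibration takes no time and is no camera call.
- robot.sign_off(): hands the job in; it is judged then, once.
The state is a dict: "time_s": time; "joint_positions": joint angles; "qd": joint speeds; "joint_efforts": joint torques, N m; "tcp_pos": TCP position; "tcp_rot": TCP orientation; "wrist_force": force on the tool from outside, world axes, zero at the start; "torque": the same for the moment, N m; "finger_gap": finger opening in m; "gripper_force": force on a finger pad.
Only numpy, scipy, OpenCV 4.12 (cv2) and the standard library are available. Lean on these libraries where they do the work, as an engineer would, in place of code of your own. Each camera call takes 0.05 s, during which the arm holds its last target. There are 200 camera calls.

TASK

On the badge press with the round die, push the sprung slide all the way in by its upright tab and let it go, so that it springs back and latches on the stop pin in the middle of its travel. Then, with the slide latched there, push the plunger cap fully down with the fingertips, let it come up again and leave the slide latched. Only push: pick nothing up, do not work the other press, and leave the things around in their places.

Things in the scene. Friction and masses are not known exactly. Their poses are not given: they have to be found in the camera images.
- press_round: PRESS TO WORK: fixed badge press with a round die (48 mm diameter, 14 mm high); die, tab (both round on one, square on the other) and cap (disc or bar) tell them apart; places swap. Grey base 300 x 100 x 18 mm; origin on its underside, x axis = the way the slide is pushed in (base x -140 to +160 mm). Column at x +138 mm, 113 mm high; its arm (88 to 116 mm up) reaches forward to x +31 mm over the slide. Yaw up to 0.3 rad.
- tab_round (a point): centre of the robot-side face (pushed) of the upright steel tab at the slide's near end: a disc 40 mm in diameter, 8 mm thick, 28 to 68 mm above the table, this point 48 mm up; moves with the slide; its x axis is the way to push. Home: x -144 mm, y 0 in the press's frame, in line with the plunger, 194 mm before it. Behind the tab is only the base's top, 18 mm up.
- slide_round (a joint): travel of the die slide, m: 0 home, 0.075 all the way in, on its rigid end stop. A spring pulls it back with 3 N at 0, 7 N at 0.075. Let go after being pushed beyond 0.045 it returns to rest latched on the stop pin at 0.040 (die under the plunger); let go earlier it returns home.
- pin_round (a joint): how far the sprung stop pin is pushed down, m: 0 up. Steel pin, 10 mm dia, 9.5 mm proud of the base beside the slide (x -25, y +36 mm in the press's frame). The slide's side lug pushes it down about 0.007 in passing, then it springs up behind the lug by itself.
- cap_round (a point): centre of the top of the plunger's black cap, a disc 40 mm in diameter, 12 mm thick, 148 mm above the table when up, at x +50 mm, y 0 in the press's frame; the press's highest part; goes straight down when pressed.
- plunger_round (a joint): how far the sprung plunger is pressed down, m: 0 up, 0.020 fully down, on a rigid stop; 5 N to start, 13 N at the bottom; rises by itself when let go.
- press_square: Other press, leave alone: fixed badge press with a square die (44 x 44 mm, 14 mm high); die, tab (both round on one, square on the other) and cap (disc or bar) tell them apart; places swap. Grey base 300 x 100 x 18 mm; origin on its underside, x axis = the way the slide is pushed in (base x -140 to +160 mm). Column at x +138 mm, 113 mm high; its arm (88 to 116 mm up) reaches forward to x +31 mm over the slide. Yaw up to 0.3 rad.
- tab_square (a point): centre of the robot-side face (pushed) of the upright steel tab at the slide's near end: a square plate 40 x 40 mm, 8 mm thick, 28 to 68 mm above the table, this point 48 mm up; moves with the slide; its x axis is the way to push. Home: x -144 mm, y 0 in the press's frame, in line with the plunger, 194 mm before it. Behind the tab is only the base's top, 18 mm up.
- slide_square (a joint): travel of the die slide, m: 0 home, 0.075 all the way in, on its rigid end stop. A spring pulls it back with 3 N at 0, 7 N at 0.075. Let go after being pushed beyond 0.045 it returns to rest latched on the stop pin at 0.040 (die under the plunger); let go earlier it returns home.
- pin_square (a joint): how far the sprung stop pin is pushed down, m: 0 up. Steel pin, 10 mm dia, 9.5 mm proud of the base beside the slide (x -25, y +36 mm in the press's frame). The slide's side lug pushes it down about 0.007 in passing, then it springs up behind the lug by itself.
- cap_square (a point): centre of the top of the plunger's black cap, a bar 20 mm (x) by 70 mm (y), 12 mm thick, 148 mm above the table when up, at x +50 mm, y 0 in the press's frame; the press's highest part; goes straight down when pressed.
- plunger_square (a joint): how far the sprung plunger is pressed down, m: 0 up, 0.020 fully down, on a rigid stop; 5 N to start, 13 N at the bottom; rises by itself when let go.
- flask: bystander: red drinks flask, 66 mm dia, 170 mm high, upright; origin under its centre
- cup: bystander: white lidded cup, 82 mm dia, 97 mm high; origin under its centre
- glue: bystander: glue stick standing upright, 29 mm dia, 72 mm high; origin under its centre; stands between the presses
- brush: bystander: flat paint brush lying down, 121 x 30 x 12 mm, long side along its x; lies between the presses, nearer the robot
- pastels: bystander: shallow box of coloured pastels, 100 x 160 x 17 mm; origin under its centre
- tape: bystander: roll of tape lying flat, 70 mm dia, 20 mm high; origin under its centre
- phone: bystander: black phone lying flat, 150 x 72 x 9 mm; origin under its centre

How it is judged:
On the way, in this order (a step that is already met when the one before it is completed fails the run):
1. the round-die slide is pushed all the way in (value of joint slide_round above 0.067 m), for 0.05 s.
2. let go, the slide has come back and rests latched on its stop pin (value of joint slide_round between 0.036 and 0.044 m and value of joint pin_round below 0.003 m and velocity of joint slide_round between -0.01 and 0.01 m/s and contact force between the fingers and anything else below 0.2 N), for 0.2 s.
3. the plunger is pushed fully down on the latched slide (value of joint slide_round between 0.036 and 0.044 m and value of joint pin_round below 0.003 m and value of joint plunger_round above 0.016 m), for 0.05 s.
At the end, for the whole second after the job is handed in: the round-die slide rests latched at mid travel (0.036 to 0.044 m) with its stop pin up (pressed less than 3 mm), its plunger is up again (within 3 mm), and the other press is as it was (slide within 4 mm of home, plunger up within 3 mm) (value of joint slide_round between 0.036 and 0.044 m and value of joint each of pin_round, plunger_round, plunger_square below 0.003 m and velocity of joint slide_round between -0.01 and 0.01 m/s and value of joint slide_square below 0.004 m); the robot touches nothing.
It fails at once if the plunger is pressed (over 6 mm) while the slide is not latched at mid position (value of joint plunger_round above 0.006 m and not (value of joint slide_round between 0.036 and 0.044 m and value of joint pin_round below 0.003 m)).
It fails at once if the other press is worked (slide or plunger moved over 10 mm) (value of joint any of slide_square, plunger_square above 0.01 m).
It fails at once if a bystander is shifted, picked up or knocked over (moved over 20 mm) (distance of any of flask, cup, glue, brush, pastels, tape, phone from where it was at the start of the episode above 0.02 m).
It also fails if it takes over 48 s, if anything falls off the work surface, if the arm or the gripper's body presses on something with over 40 N, if the wrist force passes 120 N, or if a joint passes its speed limit or range.

## Working session

There is one attempt and no reset: what is moved stays moved. The work goes in short steps, Python scripts to look and compute and a tool call to move; the robot and the scene stay as the last step left them, time stands still between calls to the robot, and variables do not carry over. Pictures are saved under pics/ and viewed, at most 10 in all, crops included, and the job is handed in when it is done.

Besides the shell and the picture viewer there is one more tool, called by a JSON object that holds its "name" and its "arguments", one argument or row to a line. carry_out: Moves the arm, as the interface text tells. Its arguments: {"type":"object","properties":{"steps":{"type":"array"},"squeeze":{"type":"number"}},"required":["steps"]}

```bash
mkdir -p pics
python3 - <<'E'
from plant import robot
import cv2
for n in("top","side"):
    cv2.imwrite(f"pics/{n}0.png",robot.camera(n)[:,:,::-1])
    print(n,robot.get_calibration(n))
s=robot.sense();print(s['time_s'],s['tcp_pos'],s['tcp_rot'],s['finger_gap'])
E
```

```text
top {'fx': 444.552793461905, 'fy': 444.552793461905, 'cx': 323.4132365128367, 'cy': 201.94078354798094, 'R': array([[ 0.04025896, -0.99918689,  0.00218474],
       [-0.97881835, -0.03987735, -0.20080946],
       [ 0.2007333 ,  0.00594591, -0.97962788]]), 't': array([-0.02799154,  0.50239892,  1.28912593])}
side {'fx': 449.1995504551402, 'fy': 449.1995504551402, 'cx': 322.5602208617206, 'cy': 200.7487564868303, 'R': array([[-0.97548662, -0.21998501,  0.00569703],
       [-0.14452552,  0.62092201, -0.77043379],
       [ 0.16594647, -0.75237122, -0.63749456]]), 't': array([0.48245141, 0.1350072 , 1.32090107])}
0.1 [ 0.22901633 -0.49954762  0.23048533] [-2.31474790e-04 -2.13207860e-01  9.77006466e-01  8.48771793e-04] 0.08537752060630097
```

View pics/top0.png

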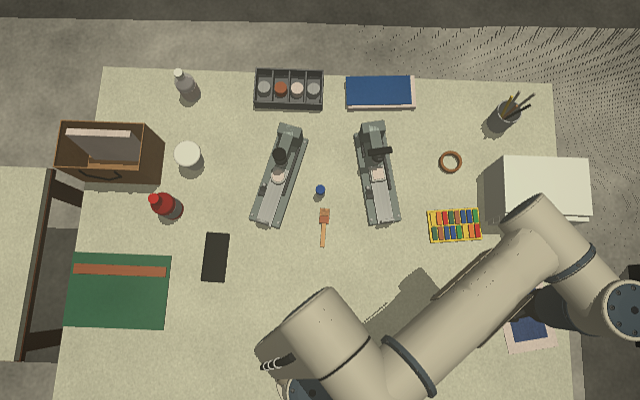

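View pics/side0.png

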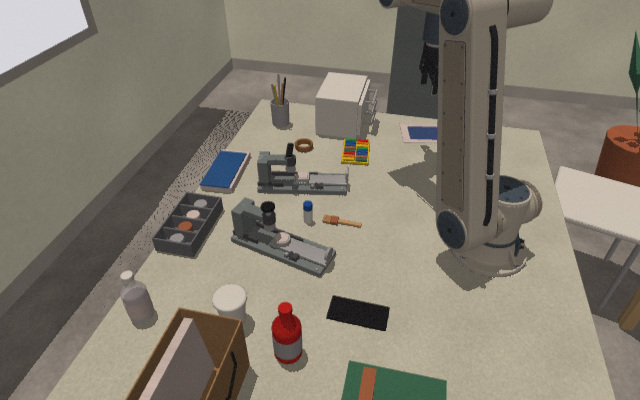

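The left press in the top view (cap at about (279,156), round die at (278,175)) looks like the round one. The right press has a bar cap at (380,150). I'll enlarge both to confirm and to measure.

Run:
```python
import cv2,numpy as np
a=cv2.imread("pics/top0.png")[115:235,240:330]; b=cv2.imread("pics/side0.png")[190:280,225:345]
a=cv2.resize(a,None,fx=5,fy=5,interpolation=cv2.INTER_CUBIC);b=cv2.resize(b,None,fx=5,fy=5,interpolation=cv2.INTER_CUBIC)
cv2.imwrite("pics/c1.png",a);cv2.imwrite("pics/c2.png",b)
```

```text
(no output)
```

View pics/c1.png

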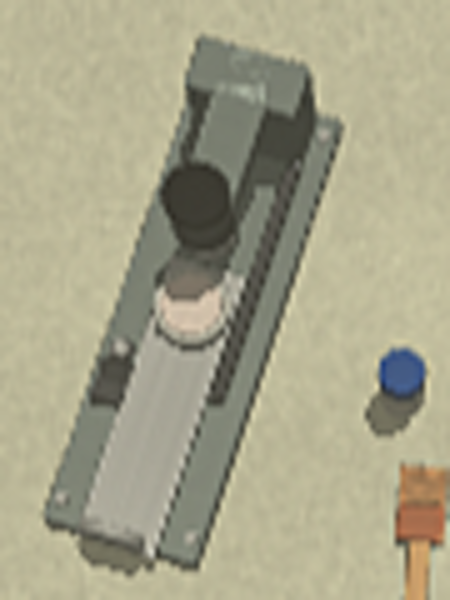

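View pics/c2.png

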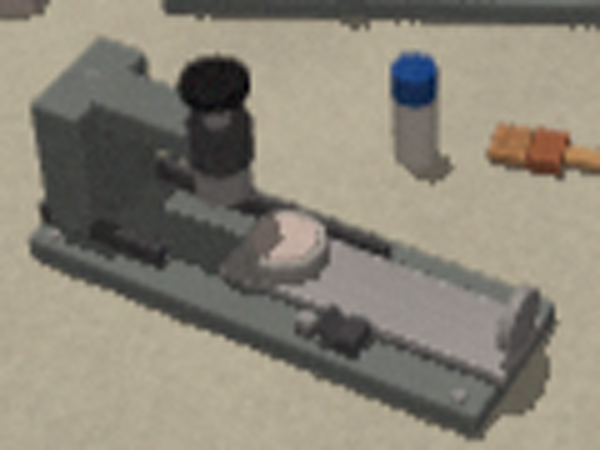

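```bash
cat > h.py <<'E'
import numpy as np
from plant import robot
C={n:robot.get_calibration(n) for n in("top","side")}
def proj(n,X):
    c=C[n];p=c["R"]@np.asarray(X)+c["t"];return np.array([c["fx"]*p[0]/p[2]+c["cx"],c["fy"]*p[1]/p[2]+c["cy"]])
def W(p,X):
    c,s=np.cos(p[2]),np.sin(p[2]);return np.array([p[0]+c*X[0]-s*X[1],p[1]+s*X[0]+c*X[1],X[2]])
E
python3 - <<'E'
from h import *
from scipy.optimize import least_squares as ls
t=lambda u,v:np.array([240+u/5-.4,115+v/5-.4]); s=lambda u,v:np.array([225+u/5-.4,190+v/5-.4])
cap={"top":t(197,190),"side":s(215,82)}
r=ls(lambda X:np.concatenate([proj(n,X)-cap[n] for n in cap]),[.6,.1,.1]);print("cap tri",r.x,r.fun)
O=[("top",t(197,190),(.05,0,.148)),("side",s(215,82),(.05,0,.148)),
("top",t(47,520),(-.14,.05,.018)),("top",t(197,562),(-.14,-.05,.018)),("top",t(343,122),(.16,-.05,.018)),
("side",s(478,415),(-.14,.05,.018)),("side",s(553,305),(-.14,-.05,.018)),("side",s(33,238),(.16,.05,.018)),
("top",t(120,345),(-.025,.036,.0275)),("side",s(303,322),(-.025,.036,.0275))]
r=ls(lambda p:np.concatenate([proj(n,W(p,X))-o for n,o,X in O]),[.6,.1,-.2],loss='soft_l1')
print(r.x);print(np.round([proj(n,W(r.x,X))-o for n,o,X in O],1))
p=r.x
for k,X in dict(tab=(-.144,0,.048),tabback=(-.136,0,.048),cap=(.05,0,.148),far=(.16,0,0)).items():print(k,W(p,X),np.hypot(*W(p,X)[:2]),[proj(n,W(p,X)) for n in C])
# glue, brush
for u in((320,188),):
  pass
from scipy.spatial.transform import Rotation as R
q=robot.sense()["tcp_rot"];print(R.from_quat(q,scalar_first=True).as_matrix().round(3))
E
```

```text
cap tri [0.623443   0.12508895 0.14055021] [ 0.01375206  0.25050084 -0.22847824 -0.07741125]
[ 0.57318878  0.1392055  -0.25775667]
[[-0.8  0.1]
 [ 0.1 -1.7]
 [-1.5 -0.7]
 [-0.5  0.4]
 [-0.2 -0.9]
 [ 0.1  0. ]
 [ 1.4 -1.5]
 [-1.1 -0.7]
 [-0.2  0. ]
 [ 1.2 -1.5]]
tab [0.43394593 0.17591282 0.048     ] 0.4682460767966027 [array([261.19247453, 222.32306136]), array([330.12681878, 253.53620243])]
tabback [0.44168164 0.17387352 0.048     ] 0.4746732298466671 [array([262.04857165, 219.79914829]), array([327.52334922, 252.54676262])]
cap [0.62153699 0.1264599  0.148     ] 0.634271504052948 [array([278.24465148, 152.66413611]), array([267.68118924, 204.26971957])]
far [0.72790306 0.09841958 0.        ] 0.7345265706197228 [array([293.37240805, 135.67991894]), array([240.69174872, 230.61036263])]
[[-0.909 -0.417 -0.001]
 [-0.417  0.909  0.002]
 [ 0.     0.002 -1.   ]]
```

Round press confirmed: disc tab, round die and disc cap. The pose is fitted to about 2–3 mm, with the push direction at yaw -0.258. Next I move in front of the tab with the fingers shut.

{"name": "carry_out", "arguments": {
  "steps": [
    [[0.012, 0.052, 0, -0.057, 1], [0.012, 0.052, 0, -0.057, 1], [0.012, 0.052, 0, -0.057, 1], [0.012, 0.052, 0, -0.057, 1], [0.012, 0.052, 0, -0.057, 1], [0.012, 0.052, 0, -0.057, 1], [0.012, 0.052, 0, -0.057, 1], [0.012, 0.052, 0, -0.057, 1], [0.012, 0.052, 0, -0.057, 1], [0.012, 0.052, 0, -0.057, 1], [0.012, 0.052, 0, -0.057, 1], [0.012, 0.052, 0, -0.057, 1]]
  ]
}}

```text
time_s: 1.6
tcp_pos: [0.373, 0.1258, 0.2312]
tcp_rot: [-0.0, 0.127, 0.992, 0.0]
wrist_force: [1.8, -0.2, 0.1]
finger_gap: -0.0001
gripper_force: 0.0
```

{"name": "carry_out", "arguments": {
  "steps": [
    [[0.006, 0.032, 0, -0.003, 1], [0.006, 0.031, -0.03, 0, 1], [0, 0, -0.045, 0, 1], [0, 0, -0.045, 0, 1], [0, 0, -0.045, 0, 1], [0, 0, -0.03, 0, 1], [0, 0, 0, 0, 1], [0, 0, 0, 0, 1]]
  ]
}}

```text
time_s: 2.6
tcp_pos: [0.3859, 0.1876, 0.0374]
tcp_rot: [0.001, 0.128, 0.992, 0.0]
wrist_force: [0.5, -0.2, 0.7]
finger_gap: -0.0
gripper_force: 0.0
```

Run:
```python
from h import *
import cv2
a=robot.camera("top")[:,:,::-1][150:270,220:340];b=robot.camera("side")[:,:,::-1][170:290,250:370]
im=np.hstack([cv2.resize(i,(400,400),interpolation=cv2.INTER_CUBIC) for i in(a,b)]);cv2.imwrite("pics/c3.png",im)
s=robot.sense();print(s["tcp_pos"],s["wrist_force"])
for n in C:print(proj(n,s["tcp_pos"]))
```

```text
[0.38610559 0.18787224 0.03774144] [ 0.07368571 -0.49681849  0.12540321]
[256.57392858 238.4868034 ]
[346.38974965 262.17915256]
```

View pics/c3.png

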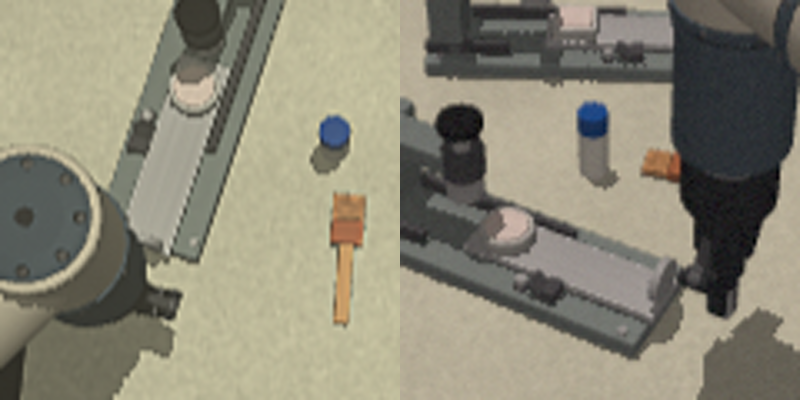

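The fingertips stand in line with the disc tab, 38 mm short of it: side crop tip at (721,307), tab at (662,278). The protrusion is the finger knuckle, well above the base. Now I push.

{"name": "carry_out", "arguments": {
  "steps": [
    [[0.0126, -0.0033, 0, 0, 1], [0.0126, -0.0033, 0, 0, 1], [0.0126, -0.0033, 0, 0, 1], [0.0126, -0.0033, 0, 0, 1], [0.0126, -0.0033, 0, 0, 1], [0.0126, -0.0033, 0, 0, 1], [0.0126, -0.0033, 0, 0, 1], [0.0126, -0.0033, 0, 0, 1], [0, 0, 0, 0, 1]]
  ]
}}

```text
time_s: 3.82
tcp_pos: [0.486, 0.1603, 0.0359]
tcp_rot: [-0.001, 0.129, 0.992, -0.0]
wrist_force: [-4.8, 1.9, 4.0]
finger_gap: -0.0004
gripper_force: 2.9
```

{"name": "carry_out", "arguments": {
  "steps": [
    [[0.004, -0.001, 0, 0, 1], [0.003, -0.0008, 0, 0, 1], [0, 0, 0, 0, 1]]
  ]
}}

```text
time_s: 4.2
tcp_pos: [0.4921, 0.1587, 0.0359]
tcp_rot: [-0.001, 0.129, 0.992, -0.0]
wrist_force: [-4.7, 2.6, 3.2]
finger_gap: -0.0003
gripper_force: 3.1
```

{"name": "carry_out", "arguments": {
  "steps": [
    [[0.003, -0.0008, 0, 0, 1], [0.002, -0.0005, 0, 0, 1], [0, 0, 0, 0, 1]]
  ]
}}

```text
time_s: 4.58
tcp_pos: [0.4961, 0.1576, 0.0358]
tcp_rot: [-0.002, 0.129, 0.992, -0.0]
wrist_force: [-9.0, 3.9, 5.9]
finger_gap: 0.0
gripper_force: 5.0
```

{"name": "carry_out", "arguments": {
  "steps": [
    [[0.003, -0.0008, 0, 0, 1], [0, 0, 0, 0, 1]]
  ]
}}

```text
time_s: 4.82
tcp_pos: [0.4961, 0.1575, 0.0357]
tcp_rot: [-0.004, 0.129, 0.992, 0.0]
wrist_force: [-22.7, 9.3, 14.5]
finger_gap: -0.0001
gripper_force: 11.8
```

It is on the end stop: force jumped to 23 N with no further motion. Now I back off.

{"name": "carry_out", "arguments": {
  "steps": [
    [[-0.0075, 0.002, 0, 0, 1], [-0.0095, 0.0025, 0, 0, 1], [-0.0095, 0.0025, 0, 0, 1], [-0.0095, 0.0025, 0, 0, 1], [-0.0095, 0.0025, 0, 0, 1], [-0.019, 0.005, 0, 0, 1], [-0.019, 0.005, 0, 0, 1], [-0.019, 0.005, 0, 0, 1], [0, 0, 0, 0, 1], [0, 0, 0, 0, 1], [0, 0, 0, 0, 1]]
  ]
}}

```text
time_s: 6.2
tcp_pos: [0.3993, 0.1839, 0.0364]
tcp_rot: [0.0, 0.128, 0.992, 0.0]
wrist_force: [0.7, -0.3, 0.3]
finger_gap: 0.0001
gripper_force: 0.0
```

Run:
```python
from h import *
import cv2
a=robot.camera("top")[:,:,::-1][120:240,230:350];b=robot.camera("side")[:,:,::-1][180:300,225:345]
im=np.hstack([cv2.resize(i,(400,400),interpolation=cv2.INTER_CUBIC) for i in(a,b)]);cv2.imwrite("pics/c4.png",im)
s=robot.sense();print(s["tcp_pos"],s["wrist_force"])
p=[.5732,.1392,-.2578]
for d in(0,.04):print(d,"tab top side px",(proj("side",W(p,(-.14+d,0,.068)))-[225,180])/.3+[400,0],"tabtop",(proj("top",W(p,(-.14+d,0,.068)))-[230,120])/.3)
```

```text
[0.39900821 0.18368251 0.03627076] [-0.12346183  0.41651049  1.17520326]
0 tab top side px [746.42165248 226.3583968 ] tabtop [102.37529325 333.26775185]
0.04 tab top side px [703.074862   210.07997152] tabtop [116.79166778 290.84509228]
```

View pics/c4.png

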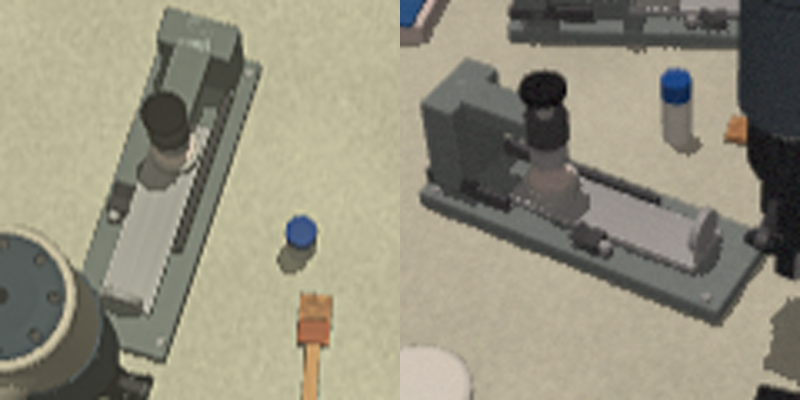

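The slide is latched: the tab is at side crop (703,212) as predicted for 40 mm, the lug (590,235) is past the pin (605,247), and the die is under the plunger. Next I go over the cap.

{"name": "carry_out", "arguments": {
  "steps": [
    [[0, 0, 0.04, 0, 1], [0, 0, 0.04, 0, 1], [0, 0, 0.04, 0, 1], [0, 0, 0.04, 0, 1], [0.037, -0.0096, 0, 0, 1], [0.037, -0.0096, 0, 0, 1], [0.037, -0.0096, 0, 0, 1], [0.037, -0.0096, 0, 0, 1], [0.037, -0.0096, 0, 0, 1], [0.037, -0.0096, 0, 0, 1], [0, 0, -0.02, 0, 1], [0, 0, 0, 0, 1]]
  ]
}}

```text
time_s: 7.8
tcp_pos: [0.6198, 0.1254, 0.1739]
tcp_rot: [-0.002, 0.129, 0.992, -0.001]
wrist_force: [-0.0, -1.2, 0.7]
finger_gap: -0.0001
gripper_force: 0.0
```

{"name": "carry_out", "arguments": {
  "steps": [
    [[0.002, 0.0005, -0.012, 0, 1], [0, 0, -0.01, 0, 1], [0, 0, -0.006, 0, 1], [0, 0, -0.006, 0, 1], [0, 0, -0.005, 0, 1], [0, 0, 0, 0, 1]]
  ]
}}

```text
time_s: 8.55
tcp_pos: [0.6222, 0.1268, 0.1382]
tcp_rot: [0.0, 0.128, 0.992, 0.0]
wrist_force: [-4.8, 0.5, 6.7]
finger_gap: 0.0
gripper_force: 3.6
```

{"name": "carry_out", "arguments": {
  "steps": [
    [[0, 0, -0.004, 0, 1], [0, 0, -0.004, 0, 1], [0, 0, -0.002, 0, 1], [0, 0, 0, 0, 1]]
  ]
}}

```text
time_s: 9.05
tcp_pos: [0.6224, 0.1267, 0.1294]
tcp_rot: [0.001, 0.128, 0.992, 0.0]
wrist_force: [-6.2, 0.9, 10.8]
finger_gap: -0.0
gripper_force: 5.4
```

{"name": "carry_out", "arguments": {
  "steps": [
    [[0, 0, -0.003, 0, 1], [0, 0, -0.002, 0, 1], [0, 0, 0, 0, 1]]
  ]
}}

```text
time_s: 9.43
tcp_pos: [0.6225, 0.1267, 0.128]
tcp_rot: [0.002, 0.128, 0.992, 0.0]
wrist_force: [-13.0, 1.5, 26.2]
finger_gap: 0.0001
gripper_force: 12.8
```

The plunger is on its rigid stop: z 0.128, force stepped to 26 N. I lift straight up and move clear so the camera can see.

{"name": "carry_out", "arguments": {
  "steps": [
    [[0, 0, 0.008, 0, 1], [0, 0, 0.01, 0, 1], [0, 0, 0.02, 0, 1], [0, 0, 0.04, 0, 1], [-0.04, 0.0, 0.02, 0, 1], [-0.05, 0, 0, 0, 1], [-0.05, 0, 0, 0, 1], [-0.05, 0, 0, 0, 1], [-0.05, 0, 0, 0, 1], [0, 0, 0, 0, 1], [0, 0, 0, 0, 1]]
  ]
}}

```text
time_s: 10.8
tcp_pos: [0.3828, 0.1269, 0.2207]
tcp_rot: [0.001, 0.128, 0.992, 0.001]
wrist_force: [0.2, -0.3, -0.7]
finger_gap: 0.0
gripper_force: 0.0
```

Run:
```python
from h import *
import cv2
a=robot.camera("top")[:,:,::-1][100:260,230:430];b=robot.camera("side")[:,:,::-1][130:290,200:400]
im=np.hstack([cv2.resize(i,(400,320),interpolation=cv2.INTER_CUBIC) for i in(a,b)]);cv2.imwrite("pics/c5.png",im)
s=robot.sense();print(s["tcp_pos"],s["wrist_force"])
```

```text
[0.38320247 0.1268214  0.2202196 ] [ 0.05926417  0.10538604 -0.33961595]
```

View pics/c5.png

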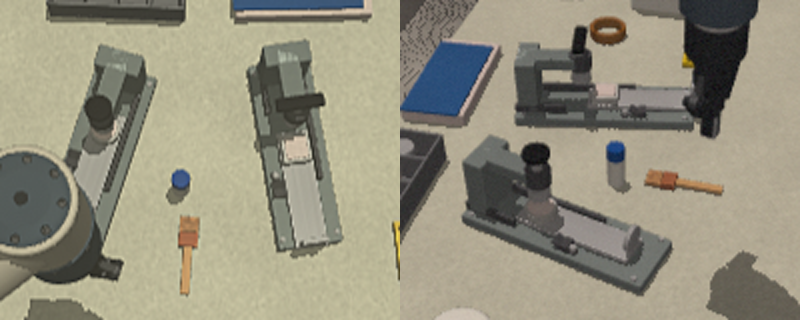

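The picture shows the slide still latched (side crop tab at (632,243)), the cap up again at (537,153), and the other press, glue and brush in place. The arm is clear, so I hand the job in.

```bash
python3 -c "
from plant import robot
print(robot.sign_off())"
```

```text
the job is handed in; nothing more can be done
None
```

I handed the job in at about 11 s: the round press's slide was pushed fully in and latched at mid travel, and its plunger was pressed to the stop and came back up. The last picture showed the other press untouched; no verdict came back.

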